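# Slide the rosewood ring over the lip into its jig pocket

### The arm

A 6-joint arm with a two-finger parallel gripper is mounted at the origin on the work surface. World frame = base frame: x ahead of the robot, y to its left, z up, the work surface at z = 0. Lengths are in mm, angles in rad, forces in N, time in s.
With the tool pointing down it reaches from about 275 to 1000 mm from the base axis. Payload 8.4 kg.
Tool frame: the origin (TCP) lies at the very end of the fingers, on their centre line; the grasp point (between the pads) lies 19 mm behind it; z points along the fingers, y is the direction in which the jaws open and shut (so a half turn about z gives the same grasp; the last joint's range is limited). The gripper opens to 85 mm and grips with 20 to 120 N. Pads are 22 mm wide; open, the fingers measure 114 mm over their backs; the gripper's body (76 mm by 85 mm) begins 54 mm behind the grasp point. The pads swing forward as they close: fully open they stand 13 mm farther back than shut.
Start: joints at [1.32, 0.353, 1.633, -0, 1.155, -0.002], TCP at [153.899, 605.758, 231.281] pointing down, gripper open.
Joint ranges: [-2.63, 2.63], [-0.92, 2.1], [0.06, 2.66], [-1.3, 4.44], [0, 2.69], [-3.02, 3.02]. Speed limits (rad/s): [2.22, 2.22, 2.79, 3.14, 3.14, 3.14].

### API

Orientations are given as [roll, pitch, yaw] about the fixed x, y, z axes, in that order (R = Rz(yaw) Ry(pitch) Rx(roll)).
In Python, from rig import sense, grab_frame, get_calibration, sign_off, boxes_of, trace gives the robot as it stands.
- The arm moves only by the tool servo_tool, never from a script. Its argument "rows" is a list of rows, each a list of 3 entries, a list of its own where there are three numbers: the finger opening in mm, from 0 to 85.4, then the shift along the tool's x, y, z in mm, then the turn, a rotation vector about the tool's x, y, z in degrees. A call has 1 to 8 rows; each row shifts and turns the commanded pose from where the row before left it, along the tool's axes as they then stand; what a row does not reach is not made up. A row lasts 1/8 s, in which the tool goes at most 62.5 mm and 10.7 degrees, less where a joint would pass 70% of its speed; a pose out of reach is approached as far as the arm can. A call is refused whole if a number of a shift passes 62.5 or a number of a turn 10.7, either way. A call with a gripper value outside its range is refused whole. The fingers move at their own pace and stop on an object; "force" is the grip in N (left out, the last holds). Time passes only in rows, so rows that do not move let the fingers close. It gives the time, the measured TCP pose, the force and the opening at its end, in the units of the state.
- sense(): the state, without advancing time (a new reading comes with each control period).
- grab_frame(name): name is "scene" or "top" or "wrist"; returns the picture (400x640x3 uint8, blue, green, red); there is no depth.
- get_calibration(name): a dict with "intrinsics" (3x3 intrinsics, pixels), "k1" (the pictures are not rectified: a ray, as slopes to the right and down, at radius r is drawn at 1 + k1 r^2 times it, then the intrinsics apply), "world_to_cam" (4x4, takes a point from world to camera coordinates). Camera axes: x right, y down, z forward; pixel columns grow to the right and rows downward; lengths in mm; the calibration is good to about 2 mm. A picture is of the moment at which its call begins: read the wrist's pose just before it. get_calibration takes no time and is no camera call; for the wrist camera it gives the pose at the moment of the call.
- sign_off(): hands the job in, once; it reports no verdict.
Trained networks look in the newest picture that a camera, given by its name, has taken for a name from the list of things; names that differ only in an ending like _2 or _b are one class to them, and where a whole thing is asked for, a point or a joint stands for the part that bears it (a point fixed in the world has none). Each returns a list of dicts, best first, with "conf" (0 to 1); they miss things now and then, are a little off and sometimes report something else, mostly with a low value. They report only what shows in the picture. A call takes as long as a camera call. They do not tell look-alikes from the thing itself.
- boxes_of(camera, thing): "centre" ([x, y, z] in mm, in the coordinates of the camera as it stood for that picture, good to about 4 mm: the middle of the surface that is visible of it).
- trace(camera, thing): "mask" (400x640 bool, what is visible of it).
The state is a dict: "clock": time; "qpos": joint angles; "qvel": joint speeds; "joint_efforts": joint torques, N m; "eef_pos": TCP position; "tcp_rot": TCP orientation; "contact_force": force on the tool from outside, world axes, zero at the start; "wrist_torque": the same for the moment, N m; "opening": opening from 0.0 (shut) to 1.0 (fully open).
Only numpy, scipy, OpenCV 4.12 (cv2) and the standard library are available. Lean on these libraries where they do the work, as an engineer would, in place of code of your own. Each camera call takes 0.05 s, during which the arm holds its last target. There are 200 camera calls.

### The job

On the guitar maker's jig, push the dark rosewood ring forward across the deck and over the metal lip so that it drops into the pocket straight ahead of it and lies flat on the pocket's floor. Slide it over rather than lifting it high, and leave the pale maple ring and the chisel where they lie.

Things in the scene. Friction and masses are not known exactly. Their poses are not given: they have to be found in the camera images.
- jig: Brown jig fixed to bench, 232 (x) x 244 (y) mm. Origin: centre of underside, at bench height; push to its +x, z up. Deck top 24 mm up, x -114 to -20; ramp up to metal lip, crest 28 mm up, x -4 to 4, full width; then sheer drop to two pockets, floor 10 mm up, x 4 to 104, 100 mm wide, centred at y +58 and -58. Side walls and 16 mm divider as high as crest; end wall (x 104 to 118) 34 mm up.
- rosewood_ring: Loose dark, nearly black rosewood ring, about 32 g, 72 mm across, hole 44 mm, 14 mm thick, flat on the jig's deck behind either pocket; top 38 mm above the bench there, 42 mm on the crest. Origin: centre of underside, z up. It tips nose down as its middle passes the crest and falls flat once its trailing edge is past the crest.
- maple_ring: Loose pale cream maple ring, same size as the rosewood one, lying on the deck behind the other pocket; leave it alone. Origin: centre of underside, z up.
- chisel: Loose wood chisel, 245 mm long, handle 25 mm thick, lying on the bench beside the jig on its +y side, at least 30 mm off; leave it alone. Origin: under the middle of its length, at bench height; x along it towards the blade.
Mind the look-alikes: they are no part of the job. Of the things shaped like the rosewood_ring, the black one is meant.

How it is judged:
By the outcome, as a careful person would: the job done as asked, in the order asked, and still so for the second after the job is handed in, with the robot touching nothing.
It also fails if it takes over 32 s, if anything falls off the work surface, if the arm or the gripper's body presses on something with over 40 N, if the wrist force passes 120 N, or if a joint passes its speed limit or range.

## Working session

There is one attempt and no reset: what is moved stays moved. The work goes in short steps, Python scripts to look and compute and a tool call to move; the robot and the scene stay as the last step left them, time stands still between calls to the robot, and variables do not carry over. Pictures are saved under pics/ and viewed, about 8 in all and at most 12, crops included, and the job is handed in when it is done.

Besides the shell and the picture viewer there is one more tool, called in YAML: its name, and indented under it one key for each argument. servo_tool: Moves the arm, as the interface text tells. Its arguments: {"type":"object","properties":{"rows":{"type":"array","items":{"type":"array"}},"force":{"type":"number"}},"required":["rows"]}

```bash
mkdir -p pics
cat > h.py <<'E'
import numpy as np,cv2
from rig import *
def ray(cam,u,v,z,cal=None):
    c=cal or get_calibration(cam);K=np.array(c["intrinsics"]);T=np.array(c["world_to_cam"]);k=c["k1"]
    d=np.array([(u-K[0,2])/K[0,0],(v-K[1,2])/K[1,1]]);s=d.copy()
    for _ in range(30): s=d/(1+k*(s@s))
    R=T[:3,:3];o=-R.T@T[:3,3];w=R.T@np.array([s[0],s[1],1]);return o+w*(z-o[2])/w[2]
def proj(cam,p):
    c=get_calibration(cam);K=np.array(c["intrinsics"]);T=np.array(c["world_to_cam"])
    q=T[:3,:3]@np.array(p,float)+T[:3,3];s=q[:2]/q[2];s=s*(1+c["k1"]*(s@s));return K[:2,:2]@s+K[:2,2]
def cen(cam,thing,z):
    out=[]
    for t in trace(cam,thing):
        m=t["mask"];v,u=np.nonzero(m);img=(round(u.mean()),round(v.mean()))
        c=cv2.convexHull(np.stack([u,v],1).astype(np.int32));W=np.array([ray(cam,*p[0],z)[:2] for p in c]).astype(np.float32)
        (x,y),r=cv2.minEnclosingCircle(W);out.append((round(t["conf"],2),img,round(x,1),round(y,1),round(r,1)))
    return out
E
python3 - <<'E'
from h import *
f=grab_frame("top");cv2.imwrite("pics/top.png",f)
for t in("rosewood_ring","maple_ring"): print(t,cen("top",t,38))
for t in("jig","chisel"): print(t,cen("top",t,10))
g=grab_frame("scene");cv2.imwrite("pics/scene.png",g)
print(sense()["clock"],sense()["tcp_rot"])
E
```

```text
rosewood_ring [(0.62, (352, 223), 516.4, 32.4, 36.2), (0.6, (300, 283), 393.8, 139.6, 34.8), (0.58, (386, 284), 390.1, -34.4, 35.4)]
maple_ring [(0.97, (411, 217), 528.3, -89.0, 35.0)]
jig [(0.76, (374, 185), 594.0, -18.0, 170.7)]
chisel [(0.96, (279, 190), 599.8, 190.8, 123.1)]
0.3 [-3.14114037e+00 -2.66672201e-05  2.89282482e+00]
```

View pics/top.png

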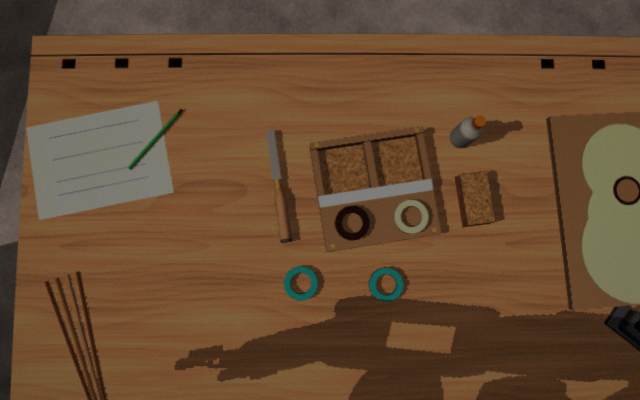

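View pics/scene.png

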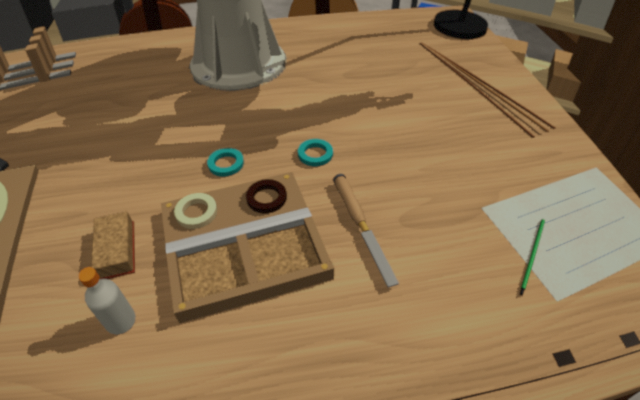

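The top view shows the black ring at (352,223), the maple ring at (411,217), the lip running from (319,201) to (433,186), and the chisel at about (279,190). The two teal rings at the bottom aren't part of the job.

Run:
```python
from h import *
f=cv2.imread("pics/top.png")
cv2.imwrite("pics/crop.png",cv2.resize(f[110:265,255:455],None,fx=4,fy=3.8,interpolation=cv2.INTER_CUBIC)[:600])
# metal lip: bright, grey
roi=np.zeros(f.shape[:2],bool);roi[170:215,310:440]=1
h=cv2.cvtColor(f,cv2.COLOR_BGR2HSV);m=roi&(h[...,1]<45)&(h[...,2]>110)
n,l,s,c=cv2.connectedComponentsWithStats(m.astype(np.uint8))
for i in range(1,n):
    if s[i,4]>200:
        v,u=np.nonzero(l==i);W=np.array([ray("top",a,b,27)[:2] for a,b in zip(u,v)],np.float32)
        print(s[i],cv2.minAreaRect(W),W.mean(0))
m=trace("top","jig")[0]["mask"];v,u=np.nonzero(m)
W=np.array([ray("top",a,b,26)[:2] for a,b in zip(u,v)],np.float32);print(cv2.minAreaRect(W))
```

```text
[ 319  179  114   28 1252] ((580.4860229492188, -18.73967742919922), (23.564556121826172, 241.70372009277344), 8.787696838378906) [580.3359   -18.066069]Traceback (most recent call last):
  File "<stdin>", line 13, in <module>
  File "h.py", line 4, in ray
    c=cal or get_calibration(cam);K=np.array(c["intrinsics"]);T=np.array(c["world_to_cam"]);k=c["k1"]
             ~~~~~~~~~~~~~~~^^^^^
ValueError: time passes only in moves, steps and waits
```

View pics/crop.png

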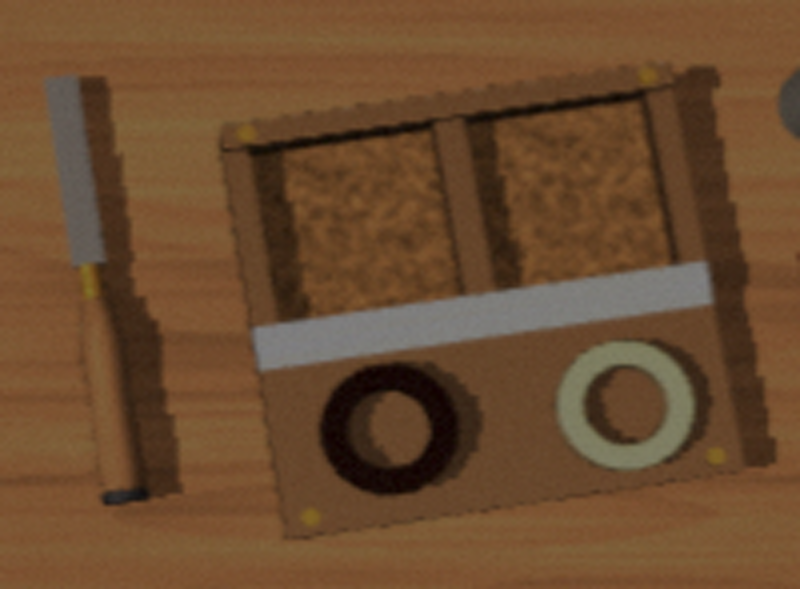

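Jig pose: origin about (588,-17), yaw about 8.8°. In the jig frame the black ring is at (-63,+60), behind the +y pocket, and the maple ring is at (-70,-62). I'll push with both fingers about 30 mm apart so they cradle the ring.

servo_tool:
  rows:
    - [30,[0,0,0],[0,0,-7.7]]
    - [30,[0,0,0],[0,0,-7.7]]
    - [30,[0,0,0],[0,0,-7.6]]
    - [30,[-15,-44,0],[0,0,0]]
    - [30,[-15,-44,0],[0,0,0]]
    - [30,[-15,-44,0],[0,0,0]]
    - [30,[-15,-44,0],[0,0,0]]
    - [30,[-15,-44,0],[0,0,0]]

```text
clock: 1.35
eef_pos: [262.0, 398.4, 231.4]
tcp_rot: [3.141, 0.0, -2.989]
contact_force: [1.1, 0.9, 0.4]
opening: 0.355
```

servo_tool:
  rows:
    - [30,[-15,-44,0],[0,0,0]]
    - [30,[-15,-44,0],[0,0,0]]
    - [30,[-15,-44,0],[0,0,0]]
    - [30,[-15,-44,10],[0,0,0]]
    - [30,[-15,-44,10],[0,0,0]]
    - [30,[-15,-44,10],[0,0,0]]
    - [30,[-15,-44,10],[0,0,0]]
    - [30,[0,0,0],[0,0,0]]

```text
clock: 2.35
eef_pos: [412.8, 109.0, 190.8]
tcp_rot: [-3.141, -0.001, -2.993]
contact_force: [-0.6, -1.0, -0.2]
opening: 0.35
```

Run:
```python
from h import *
s=sense();print(s["clock"],s["eef_pos"],s["tcp_rot"],s["opening"],s["qpos"],s["contact_force"])
cal=get_calibration("wrist");f=grab_frame("wrist");cv2.imwrite("pics/w1.png",f)
print(cen("wrist","rosewood_ring",38));print(cen("wrist","maple_ring",38))
```

```text
2.35 [412.75757007 108.95435574 190.81323858] [-3.14105516e+00 -6.31334574e-04 -2.99283252e+00] 0.3495352560152805 [ 2.54941810e-01  9.02967128e-02  2.07753635e+00 -5.65092123e-04
  9.74444404e-01 -1.46429729e+00] [-0.64201403 -0.97826135 -0.21966282]
[(0.85, (355, 163), 385.5, 139.6, 33.6), (0.65, (233, 256), 510.0, 35.7, 37.5), (0.65, (188, 134), 382.7, -22.9, 34.6)]
[(0.62, (133, 256), 522.9, -82.6, 40.1)]
```

View pics/w1.png

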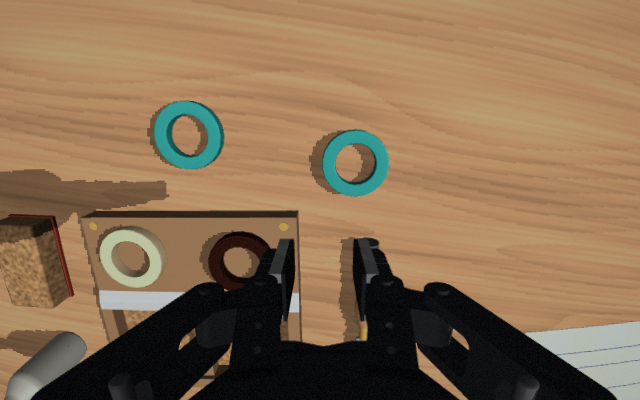

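The wrist view shows the deck edge square to the tool and the black ring at (240,262). Next I'll move behind the ring and partway down, then check.

servo_tool:
  rows:
    - [30,[-8,-23,0],[0,0,0]]
    - [30,[-8,-23,0],[0,0,0]]
    - [30,[-8,-23,0],[0,0,0]]
    - [30,[-8,-22,0],[0,0,0]]
    - [30,[0,0,35],[0,0,0]]
    - [30,[0,0,40],[0,0,0]]
    - [30,[0,0,35],[0,0,0]]
    - [30,[0,0,0],[0,0,0]]

```text
clock: 3.5
eef_pos: [455.7, 27.3, 79.8]
tcp_rot: [3.141, -0.004, -2.987]
contact_force: [0.1, -0.2, 0.2]
opening: 0.353
```

Run:
```python
from h import *
s=sense();print(s["clock"],s["eef_pos"],s["tcp_rot"],s["contact_force"])
f=grab_frame("wrist");cv2.imwrite("pics/w2.png",f)
print(cen("wrist","rosewood_ring",38))
g=grab_frame("top");print(cen("top","rosewood_ring",38))
a=proj("top",s["eef_pos"]);print(a);cv2.imwrite("pics/t2.png",np.hstack([cv2.resize(g[130:290,270:450],(450,400)),cv2.resize(f,(350,400))]))
```

```text
3.5 [455.65385686  27.27093398  79.82801877] [ 3.14102171 -0.00441126 -2.98714967] [ 0.11316193 -0.19553117  0.23384566]
[(0.87, (494, 147), 392.5, 124.9, 33.8), (0.59, (239, 99), 389.1, -31.6, 32.1)]
[(0.89, (387, 290), 389.8, -34.8, 35.2), (0.86, (300, 283), 393.3, 138.9, 35.1), (0.6, (352, 207), 547.6, 30.3, 8.4)]
[357.18147781 251.40146978]
```

View pics/w2.png

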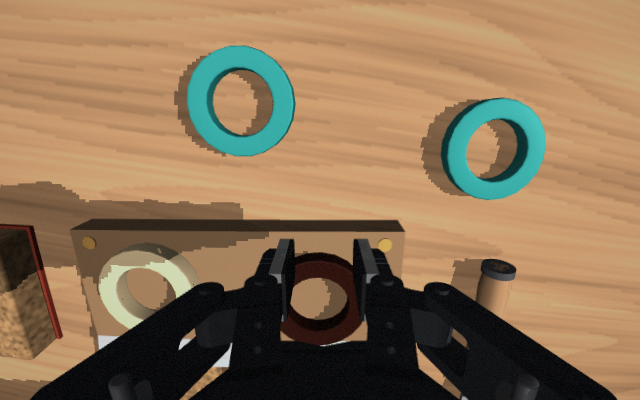

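The fingers are centred on the ring to within about 4 mm. I'll correct that and descend.

servo_tool:
  rows:
    - [30,[0,-4,15],[0,0,0]]
    - [30,[0,0,20],[0,0,0]]
    - [30,[0,0,13],[0,0,0]]
    - [30,[0,0,0],[0,0,0]]
    - [30,[-6,0,0],[0,0,0]]
    - [30,[-6,0,0],[0,0,0]]
    - [30,[-6,0,0],[0,0,0]]
    - [30,[0,0,0],[0,0,0]]

```text
clock: 4.7
eef_pos: [476.8, 25.1, 33.5]
tcp_rot: [-3.142, 0.001, -2.989]
contact_force: [-0.7, -0.6, -0.6]
opening: 0.354
```

Run:
```python
from h import *
s=sense();print(s["clock"],s["eef_pos"],s["tcp_rot"],s["contact_force"])
g=grab_frame("scene");f=grab_frame("wrist")
cv2.imwrite("pics/s3.png",np.vstack([cv2.resize(g[120:320,140:400],(780,380))[:330],cv2.resize(f[200:400,150:490],(780,460))[:260]]))
```

```text
4.7 [476.80019745  25.07205232  33.53450835] [-3.14150030e+00  9.61190696e-04 -2.98887310e+00] [-0.66621878 -0.59574322 -0.59824578]
```

View pics/s3.png

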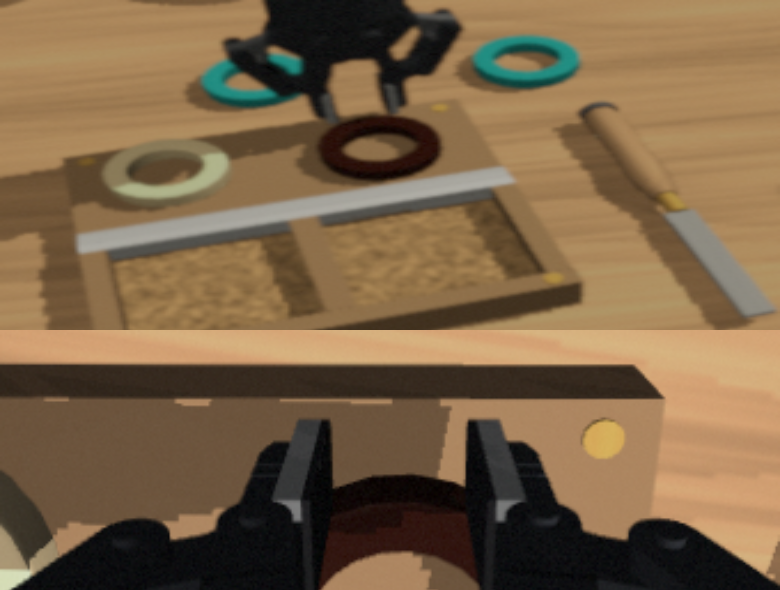

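The tips look a little high, because the pads draw back when open. I'll back off, narrow the opening and go slightly lower before pushing.

servo_tool:
  rows:
    - [14,[10,0,0],[0,0,0]]
    - [14,[0,0,3],[0,0,0]]
    - [14,[0,0,0],[0,0,0]]
    - [14,[-5,0,0],[0,0,0]]
    - [14,[-5,0,0],[0,0,0]]
    - [14,[-7,0,0],[0,0,0]]
    - [14,[-7,0,0],[0,0,0]]
    - [14,[0,0,0],[0,0,0]]

```text
clock: 5.8
eef_pos: [490.7, 27.2, 30.3]
tcp_rot: [-3.142, 0.001, -2.989]
contact_force: [0.6, -0.5, -0.4]
opening: 0.161
```

Run:
```python
from h import *
s=sense();print(s["clock"],s["eef_pos"],s["tcp_rot"],s["contact_force"])
g=grab_frame("scene");f=grab_frame("wrist")
cv2.imwrite("pics/s4.png",np.vstack([cv2.resize(g[120:320,140:400],(780,380))[:330],cv2.resize(f[200:400,150:490],(780,460))[:260]]))
```

```text
5.8 [490.68121051  27.22305558  30.34112118] [-3.14151264e+00  7.98174219e-04 -2.98881684e+00] [ 0.63849606 -0.51222301 -0.42616973]
```

View pics/s4.png

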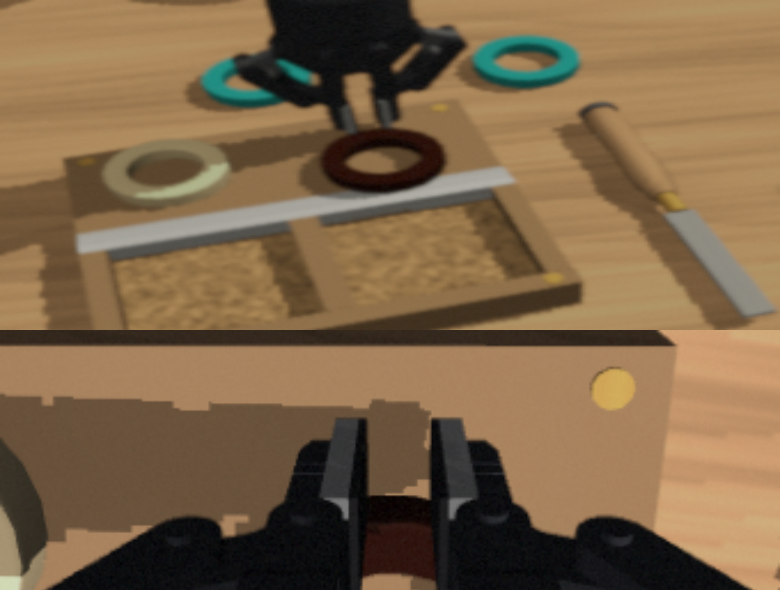

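The ring is sliding with the fingers and staying centred. I'll keep pushing.

servo_tool:
  rows:
    - [14,[-7,0,0],[0,0,0]]
    - [14,[-7,0,0],[0,0,0]]
    - [14,[-7,0,0],[0,0,0]]
    - [14,[-7,0,0],[0,0,0]]
    - [14,[-7,0,0],[0,0,0]]
    - [14,[-7,0,0],[0,0,0]]
    - [14,[-6,0,0],[0,0,0]]
    - [14,[0,0,0],[0,0,0]]

```text
clock: 6.9
eef_pos: [537.8, 34.5, 30.3]
tcp_rot: [-3.142, 0.001, -2.989]
contact_force: [-0.7, -0.6, 0.0]
opening: 0.165
```

Run:
```python
from h import *
s=sense();print(s["clock"],s["eef_pos"],s["tcp_rot"],s["contact_force"])
g=grab_frame("scene")
cv2.imwrite("pics/s5.png",cv2.resize(g[120:320,140:400],(780,600)))
```

```text
6.9 [537.84513462  34.46269576  30.31525444] [-3.14154880e+00  5.99416524e-04 -2.98894728e+00] [-0.65128433 -0.62738659  0.00198619]
```

View pics/s5.png

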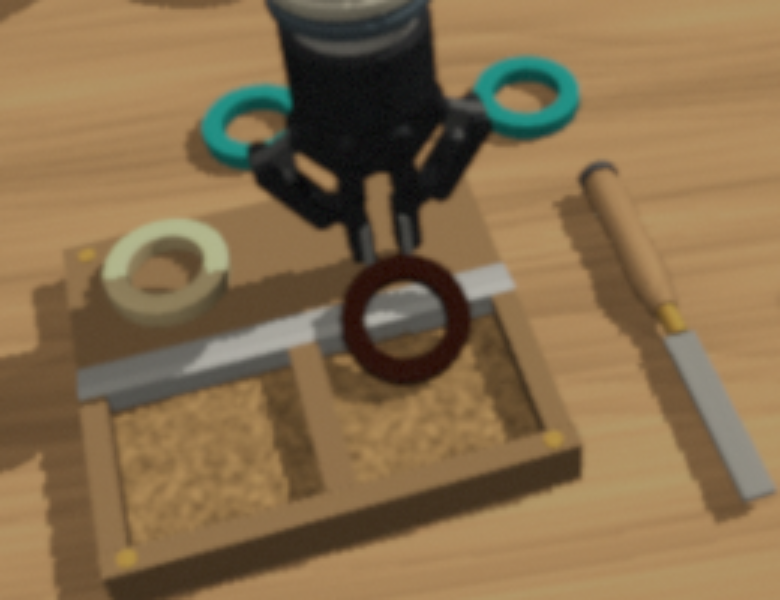

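The ring has tipped nose down over the crest, clear of the divider. I'll push on slowly.

servo_tool:
  rows:
    - [14,[-6,0,-1],[0,0,0]]
    - [14,[-6,0,0],[0,0,0]]
    - [14,[-6,0,0],[0,0,0]]
    - [14,[-6,0,0],[0,0,0]]
    - [14,[-6,0,0],[0,0,0]]
    - [14,[-6,0,0],[0,0,0]]
    - [14,[-6,0,0],[0,0,0]]
    - [14,[0,0,0],[0,0,0]]

```text
clock: 7.95
eef_pos: [579.3, 40.9, 31.3]
tcp_rot: [-3.142, 0.0, -2.989]
contact_force: [0.1, 1.1, 0.3]
opening: 0.163
```

Run:
```python
from h import *
s=sense();print(s["clock"],s["eef_pos"],s["tcp_rot"],s["contact_force"])
g=grab_frame("scene")
cv2.imwrite("pics/s6.png",cv2.resize(g[120:320,140:400],(780,600)))
```

```text
7.95 [579.28622572  40.85476373  31.29754764] [-3.14155752e+00  4.50719310e-04 -2.98891723e+00] [0.14962227 1.07970154 0.3448809 ]
```

View pics/s6.png

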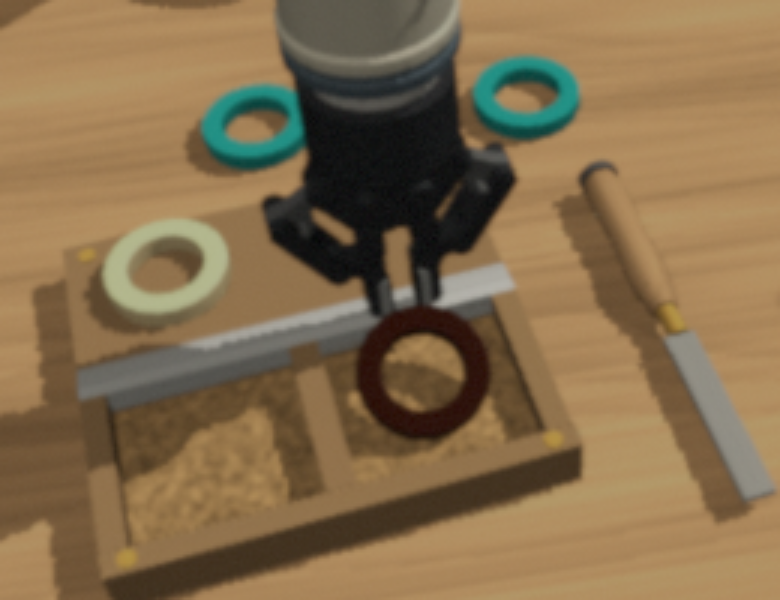

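The ring is still tilted, with its trailing edge at the crest. I'll push about 12 mm more, then lift clear and look again.

servo_tool:
  rows:
    - [14,[-4,0,0],[0,0,0]]
    - [14,[-4,0,0],[0,0,0]]
    - [14,[-4,0,0],[0,0,0]]
    - [14,[0,0,0],[0,0,0]]
    - [14,[0,0,0],[0,0,0]]
    - [14,[10,0,0],[0,0,0]]
    - [14,[15,0,-25],[0,0,0]]
    - [14,[15,0,-50],[0,0,0]]

```text
clock: 9.0
eef_pos: [548.2, 36.3, 105.2]
tcp_rot: [3.141, -0.005, -2.989]
contact_force: [0.6, -0.6, 0.3]
opening: 0.16
```

servo_tool:
  rows:
    - [14,[40,0,-30],[0,0,0]]
    - [14,[50,0,0],[0,0,0]]
    - [14,[50,0,0],[0,0,0]]
    - [14,[0,0,0],[0,0,0]]

```text
clock: 9.5
eef_pos: [407.9, 14.8, 135.8]
tcp_rot: [3.141, -0.003, -2.989]
contact_force: [0.5, -0.5, -0.2]
opening: 0.165
```

Run:
```python
from h import *
s=sense();print(s["clock"],s["eef_pos"],s["contact_force"])
g=grab_frame("scene");sc=cen("scene","rosewood_ring",24);t=grab_frame("top")
print("scene z24",sc,"\ntop z24",cen("top","rosewood_ring",24),"\nmaple",cen("top","maple_ring",38),"\nchisel",cen("top","chisel",10))
cv2.imwrite("pics/s7.png",np.hstack([cv2.resize(g[120:320,140:400],(440,400)),cv2.resize(t[110:265,270:450],(360,400))]))
```

```text
9.5 [407.8812335   14.7982066  135.78747513] [ 0.5231073  -0.49674768 -0.18461848]
scene z24 [(0.89, (282, 254), 638.2, 46.9, 40.5), (0.8, (316, 152), 409.9, 139.4, 41.6), (0.72, (225, 162), 404.4, -37.0, 42.9)] 
top z24 [(0.95, (300, 283), 392.8, 139.4, 35.1), (0.84, (344, 168), 634.2, 46.3, 36.7)] 
maple [(0.93, (411, 216), 529.7, -88.9, 35.5)] 
chisel [(0.69, (278, 188), 600.6, 185.9, 123.2)]
```

View pics/s7.png

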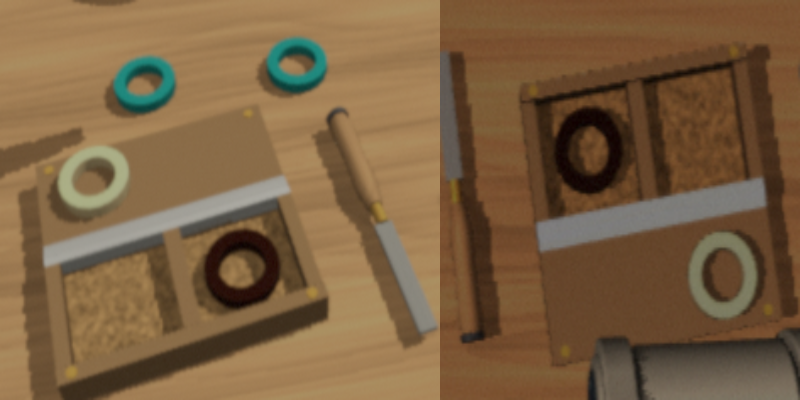

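The ring lies flat in the +y pocket. In the jig frame its centre is at about (55, 56), so it sits clear of the lip and all the walls. The maple ring and chisel haven't moved.

```bash
python3 -c "
from rig import *
print(sign_off())"
```

```text
the job is handed in; nothing more can be done
None
```

I pushed the black rosewood ring across the deck and over the lip with the nearly closed fingers. It dropped into the pocket straight ahead (the +y one), and I then drew the arm clear. The job was handed in at about 9.7 s of the 32 s allowed.

**Ring in the pocket:** in the last top and scene pictures it looks flat on the pocket floor. The top view puts its centre at about (55, 56) in the jig frame, with its trailing edge about 15 mm past the lip. The two cameras agree to about 4 mm.

**Other things:** the maple ring measured within about 1.5 mm of where it started. The top view's estimate for the chisel shifted about 5 mm between the first and last pictures. Nothing touched it and it looks unmoved, so I put that down to a noisy outline.

**Forces:** the wrist-force readings I took along the way, including at the end, were about 1 N or less. The arm was touching nothing at hand-in.

**One correction:** the first approach had the fingertips slightly high, so I backed off, narrowed the opening and lowered them before pushing.

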